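# Wet the cleanser dish, then hold the polish rack's spring pusher at its red line

### The arm

A 7-joint arm with a two-finger parallel gripper is mounted at the origin on a cart in front of the work surface, level with it; the furniture and walls round the work are solid. World frame = base frame: x ahead of the robot, y to its left, z up, the work surface at z = 0. Lengths are in m, angles in rad, forces in N, time in s.
With the tool pointing down it reaches from about 0.4 to 0.9 m from the base axis. Payload 5.6 kg.
Tool frame: the origin (TCP) lies midway between the tips of the shut fingers; the grasp point (between the pads) lies 19 mm behind it; z points along the fingers, y is the line along which they close (so a half turn about z gives the same grasp; the last joint's range is limited). The gripper opens to 92 mm and grips with 3 to 60 N. Pads are 20 mm wide; open, the fingers measure 128 mm over their backs; the gripper's body (75 mm by 189 mm) begins 69 mm behind the grasp point.
Start: joints at [1.288, 0.468, -0.012, 1.603, 0.006, 1.071, -0.056], TCP at [0.154, -0.631, 0.215] pointing down, gripper open.
Joint ranges: [-2.53, 2.53], [-0.31, 2.02], [-1.57, 1.55], [0.28, 2.44], [-1.29, 4.43], [0.15, 1.84], [-2.92, 2.92]. Speed limits (rad/s): [2.57, 2.57, 3.14, 3.14, 3.14, 3.14, 3.14].

### API

Orientations are given as a 3x3 rotation matrix whose columns are the frame's x, y, z axes.
In Python, from station import env, effector, solver, viewer, workorder, search_frame, tip_of gives the robot as it stands. Calls block until the motion is done:
- env.reach(position, orientation): joint-space move of the TCP to a pose.
- env.movel(position, frame=None, rate=0.15): straight line of the TCP; frame=None keeps the orientation; rate is the mean speed in m/s.
- env.goto_joints(angles): joint-space move.
- effector.release() and effector.grasp(squeeze=None): open the fingers fully, or close them until they stop; squeeze is the grip in N (None keeps the last).
- env.pause(seconds).
- solver.inverse_kinematics(position, orientation): joint angles nearest the present ones, or None.
- env.sense(): the state.
- viewer.read_camera(name): name is "scene" or "top" or "wrist"; returns (picture, depth): 400x640x3 uint8, red, green, blue; 400x640 float32, m along the optical axis (not along the pixel's ray), 0 where there is no reading.
- viewer.camera_info(name): a dict with "intrinsics" (3x3 intrinsics, pixels), "eye" and "rotation" of the camera in the world; the wrist camera has in their place "T_tool_cam" (4x4, takes a point from camera to tool coordinates, whose origin is the TCP and whose axes are the flange's). Camera axes: x right, y up, looking along -z (the intrinsics and any distortion apply to the point x, -y, -z); pixel columns grow to the right and rows downward; lengths in m; the calibration is good to about 2 mm. A picture is of the moment at which its call begins: read the wrist's pose just before it. camera_info takes no time and is no camera call.
A pose or a line that the arm cannot do raises env.PlanningError and nothing moves.
- workorder.finish_job(): hands the job in; it is judged then, once.
Trained networks look in the newest picture that a camera, given by its name, has taken for a name from the list of things; names that differ only in an ending like _2 or _b are one class to them, and where a whole thing is asked for, a point or a joint stands for the part that bears it (a point fixed in the world has none). Each returns a list of dicts, best first, with "score" (0 to 1); they miss things now and then, are a little off and sometimes report something else, mostly with a low value. They report only what shows in the picture. A call takes as long as a camera call. They do not tell look-alikes from the thing itself.
- search_frame(camera, name): "at" ([x, y, z] in m, in world coordinates, good to about 4 mm: the middle of the surface that is visible of it).
- tip_of(camera, name): "at" ([x, y, z] in m, in world coordinates, good to about 4 mm: a listed point, or the origin of a listed thing).
The state is a dict: "t": time; "joint_positions": joint angles; "joint_velocities": joint speeds; "tau": joint torques, N m; "ee_pos": TCP position; "tcp_rot": TCP orientation; "wrist_force": force on the tool from outside, world axes, zero at the start; "moment": the same for the moment, N m; "gripper_width": finger opening in m; "grasp_force": force on a finger pad.
Only numpy, scipy, OpenCV 4.12 (cv2) and the standard library are available. Lean on these libraries where they do the work, as an engineer would, in place of code of your own. Each camera call takes 0.05 s, during which the arm holds its last target. There are 200 camera calls.

### The job

Help me refill the polish rack. First press the dish of the cleanser dispenser all the way down to its stop so that I can wipe the three red bottles, and let it come back up, leaving its flap open. Then pull the spring pusher of the empty lane back by its pink tab until its black pointer is on the red line, and keep holding it there so I can drop the bottles in: you finish still holding it, without having knocked over or shifted the bottles or the dispenser.

Things in the scene. Friction and masses are not known exactly. Their poses are not given: they have to be found in the camera images.
- cleanser_pump (a joint): How far the dish of the cleanser dispenser is pressed down, m: 0 up, 0.010 at its stop. It springs back; about 8 N holds it at the stop.
- cleanser_flap (a joint): Angle of the pale blue flap over the dish, rad: 0 closed on the dish, 1.92 fully open; it starts open (1.75 to 1.9) and leans back by its own weight.
- dish (a point): Centre of the dish on top of the dispenser, on the surface to be pressed (137 mm above the table when up). The dish is 60 mm across, its rim stands 3 mm above this surface. x axis: from the dish centre towards the flap's hinge, which lies 33 mm out and 5 mm above the dish; the open flap (a disc 64 mm across, 5 mm thick) stands up from there to about 205 mm above the table and leans away from the dish.
- cleanser: Loose white cleanser dispenser bottle with a pale blue flap, about 70 mm across, 0.35 kg; origin at the centre of its underside, z up, x towards the flap's hinge.
- polish_rack: Fixed white polish rack, 190 mm long (its x) and 123 mm wide plus a 14 mm scale ledge on its +y side, with three lanes along x, walls 30 mm high; origin under the centre of the lanes. The lanes dispense at the -x end. The lane on the +y side, next to the ledge, is empty; in the others stand pink and blue bottles, up to 90 mm high, and pushers of the same height as the live one, 40 mm and 80 mm away towards -y.
- red_line (a point): Middle of the red line (the third and widest of five lines 29 mm apart) on top of the scale ledge, 30 mm above the table, 87 mm in the rack's +x direction from where the pointer rests. Same axes as the rack.
- feed_pusher (a joint): How far the empty lane's spring pusher is pulled back, along the rack's +x, m: 0 at rest at the dispensing end, 0.087 with the pointer on the red line, 0.145 at its end. The spring pulls it home with about 4 N at rest and 8 N at the red line; it has no latch.
- pull_tab (a point): Centre of the pink ribbed pull tab on top of that pusher: 12 mm thick along the rack's x, 22 mm wide along y, 36 mm high, from 88 to 124 mm above the table. Same axes as the rack; it moves with the pusher. It lies 6 mm in the rack's +x direction from the pusher's face and pointer.
- red_bottle_0_mid (a point): Centre, 37 mm above its foot, of one of three waiting red polish bottles with black cap, 27 x 34 mm and 74 mm high, loose, standing upright; its z axis points up. To be left standing where it is.
- red_bottle_1_mid (a point): Centre, 37 mm above its foot, of one of three waiting red polish bottles with black cap, 27 x 34 mm and 74 mm high, loose, standing upright; its z axis points up. To be left standing where it is.
- red_bottle_2_mid (a point): Centre, 37 mm above its foot, of one of three waiting red polish bottles with black cap, 27 x 34 mm and 74 mm high, loose, standing upright; its z axis points up. To be left standing where it is.
Mind the look-alikes: they are no part of the job. Of the things like the cleanser, leave any that is turquoise; of the rest the larger one is meant.

How it is judged:
By the outcome, as a careful person would: the job done as asked, in the order asked, and still so for the second after the job is handed in, while the arm keeps its last pose, push and grip.
It also fails if it takes over 43 s, if anything falls off the work surface, if the arm or the gripper's body presses on something with over 40 N, if the wrist force passes 120 N, or if a joint passes its speed limit or range.

## Working session

There is one attempt and no reset: what is moved stays moved. The work goes in short steps, each a Python script; the robot and the scene stay as the last script left them, time stands still between calls to the robot, and variables do not carry over. Pictures are saved under pics/ and viewed, at most 10 in all, crops included, and the job is handed in when it is done.

```bash
ls; mkdir -p pics
cat > h.py <<'E'
import numpy as np, cv2
from station import env, effector, solver, viewer, workorder, search_frame, tip_of
def cam(name):
    s=env.sense(); p,d=viewer.read_camera(name); i=viewer.camera_info(name)
    K=np.array(i["intrinsics"])
    if "T_tool_cam" in i:
        T=np.eye(4);T[:3,:3]=s["tcp_rot"];T[:3,3]=s["ee_pos"];T=T@np.array(i["T_tool_cam"]);R,e=T[:3,:3],T[:3,3]
    else: R,e=np.array(i["rotation"]),np.array(i["eye"])
    return p,d,K,R,e
def px(c,P):
    q=c[3].T@(np.array(P)-c[4]); q=c[2]@np.array([q[0],-q[1],-q[2]]); return q[:2]/q[2]
def cloud(c):
    p,d,K,R,e=c; v,u=np.mgrid[:400,:640]
    x=(u-K[0,2])/K[0,0]*d; y=(v-K[1,2])/K[1,1]*d
    return np.stack([x,-y,-d],-1)@R.T+e
def save(c,n): cv2.imwrite("pics/"+n,c[0][:,:,::-1])
E
cat > a.py <<'E'
from h import *
np.set_printoptions(precision=3,suppress=True)
for n in("scene","top"):
    c=cam(n);save(c,n+"0.png");print(n,c[4],{k:v for k,v in viewer.camera_info(n).items() if k not in("intrinsics","rotation","eye")})
    for o in("dish","cleanser","polish_rack","red_line","pull_tab","red_bottle_0_mid"):
        for r in tip_of(n,o): print(o,round(r["score"],2),np.array(r["at"]),px(c,r["at"]).round(), {k:v for k,v in r.items() if k not in("score","at")})
print(env.sense()["t"])
E
python3 a.py
```

```text
pics
scene [-0.045  0.142  0.686] {}
dish 0.97 [ 0.447 -0.238  0.142] [391. 197.] {}
dish 0.89 [ 0.406 -0.367  0.138] [458. 193.] {}
dish 0.59 [ 0.457 -0.127  0.094] [337. 228.] {}
cleanser 0.93 [ 0.41  -0.367 -0.001] [443. 239.] {}
cleanser 0.84 [ 0.453 -0.133  0.001] [339. 259.] {}
cleanser 0.65 [ 0.449 -0.242  0.001] [385. 244.] {}
polish_rack 0.83 [ 0.584  0.076 -0.   ] [226. 247.] {}
red_line 0.78 [0.59  0.013 0.03 ] [251. 227.] {}
pull_tab 0.72 [0.668 0.038 0.104] [226. 183.] {}
red_bottle_0_mid 0.63 [ 0.6   -0.226  0.033] [347. 193.] {}
top [ 0.441 -0.13   1.005] {}
dish 0.92 [ 0.412 -0.367  0.134] [429. 273.] {}
dish 0.81 [ 0.449 -0.247  0.137] [370. 256.] {}
dish 0.75 [ 0.455 -0.131  0.1  ] [312. 254.] {}
cleanser 0.67 [ 0.454 -0.132 -0.   ] [313. 255.] {}
cleanser 0.63 [ 0.408 -0.367  0.005] [414. 273.] {}
cleanser 0.56 [ 0.442 -0.241  0.004] [360. 259.] {}
polish_rack 0.86 [ 0.586  0.081 -0.002] [221. 201.] {}
polish_rack 0.23 [0.674 0.044 0.103] [228. 153.] {}
red_line 0.7 [0.585 0.007 0.025] [251. 199.] {}
red_line 0.62 [ 0.447 -0.245  0.138] [369. 257.] {}
pull_tab 0.88 [0.671 0.042 0.104] [229. 155.] {}
red_bottle_0_mid 0.53 [ 0.599 -0.226  0.039] [352. 190.] {}
0.7
```

View pics/scene0.png

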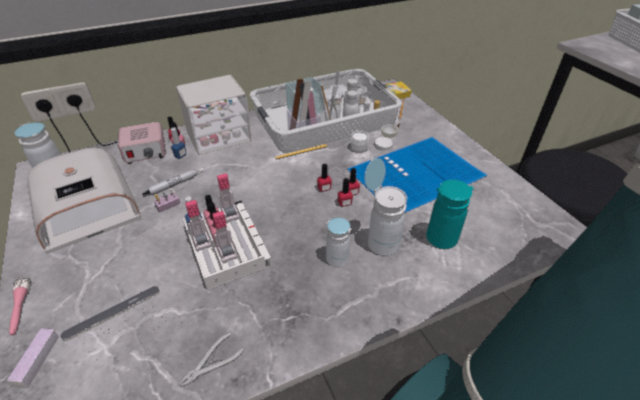

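View pics/top0.png

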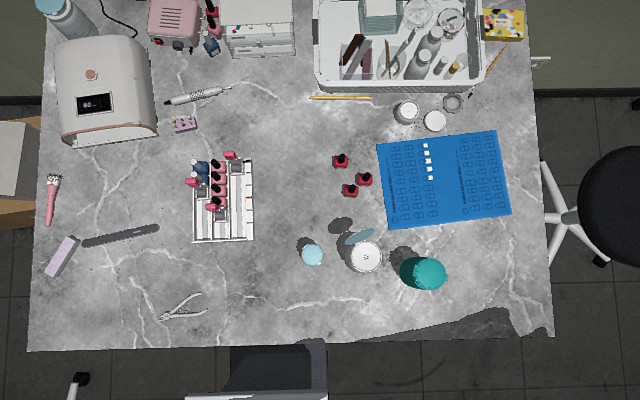

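The scene view shows three dispensers: turquoise at (450,215), large white with its flap open at (388,220), and a small one with a blue lid at (338,240). The large white one fits: it isn't turquoise and it's the larger of the rest. The rack is at (225,240). Its scale ledge faces world -y, so rack +x is roughly world -x (towards the robot). The live tab is the far one next to the ledge, at (224,182) in the scene view and (230,155) in the top view.

```bash
cat > b.py <<'E'
from h import *
np.set_printoptions(precision=4,suppress=True)
out=[]
for n in("scene","top"):
    c=cam(n);P=cloud(c);hsv=cv2.cvtColor(c[0],cv2.COLOR_RGB2HSV)
    x,y,z=P[...,0],P[...,1],P[...,2]
    m=(np.hypot(x-.447,y+.242)<.045)&(z>.128)&(z<.146)
    q=P[m]; (cx,cy),r=cv2.minEnclosingCircle(q[:,:2].astype(np.float32)); print(n,"dish",m.sum(),q.mean(0),cx,cy,r,np.median(q[:,2]))
    f=(np.hypot(x-.47,y+.235)<.09)&(z>.15)&(z<.23); q=P[f]; print("flap",f.sum(),q.mean(0),q.min(0),q.max(0))
    pk=((hsv[...,0]>160)|(hsv[...,0]<8))&(hsv[...,1]>90)&(np.hypot(x-.67,y-.04)<.03)&(z>.085)&(z<.135)
    q=P[pk]; print("tab",pk.sum(),q.mean(0),q.min(0),q.max(0))
    red=((hsv[...,0]>170)|(hsv[...,0]<8))&(hsv[...,1]>120)&(np.hypot(x-.588,y-.01)<.03)&(z>.02)&(z<.04)
    q=P[red]; print("line",red.sum(),q.mean(0) if len(q) else 0)
    rk=(abs(z-.03)<.006)&(np.hypot(x-.585,y-.075)<.14)
    pts=P[rk][:,:2].astype(np.float32); print("rack",rk.sum(),cv2.minAreaRect((pts*1000)))
    for cxy,w in((px(c,[.64,.06,.08]),60),(px(c,[.45,-.25,.13]),60)):
        a,b=np.int32(cxy); out.append(cv2.resize(c[0][max(b-50,0):b+50,a-60:a+60],(400,300),interpolation=cv2.INTER_CUBIC))
im=np.vstack([np.hstack(out[:2]),np.hstack(out[2:])]); cv2.imwrite("pics/crop1.png",im[:,:,::-1])
E
python3 b.py
```

```text
scene dish 600 [ 0.4519 -0.2372  0.1387] 0.4521217942237854 -0.2355368584394455 0.03323150798678398 0.1384540317123369
flap 496 [ 0.4894 -0.2199  0.1774] [ 0.4739 -0.2504  0.1502] [ 0.5048 -0.1922  0.2092]
tab 143 [0.6669 0.0428 0.1111] [0.6623 0.0316 0.087 ] [0.6735 0.0529 0.1272]
line 0 0
rack 1362 ((586.8641967773438, 74.063720703125), (194.05921936035156, 135.67605590820312), 1.667447805404663)
top dish 754 [ 0.4481 -0.2397  0.1385] 0.4493120312690735 -0.23893585801124573 0.03243762627243996 0.13833205614013272
flap 268 [ 0.4874 -0.2225  0.1793] [ 0.4723 -0.252   0.1501] [ 0.5011 -0.1947  0.2117]
tab 92 [0.6667 0.0387 0.1178] [0.662  0.0291 0.0943] [0.6744 0.0494 0.1278]
line 6 [0.5892 0.0115 0.0313]
rack 1298 ((583.7364501953125, 71.4974594116211), (190.91021728515625, 136.32302856445312), 1.601313591003418)
```

View pics/crop1.png

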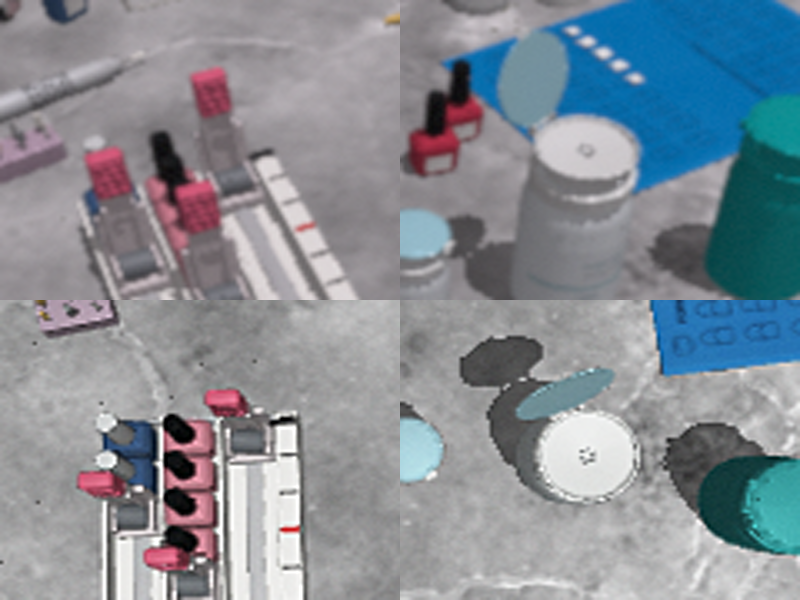

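The crop confirms both targets: the large white dispenser with its flap open, and the live tab beside the ledge (230,155 in the top view). Next I press the dish with the fingers shut and the narrow side of the gripper body facing the flap.

```bash
cat > c.py <<'E'
from h import *
np.set_printoptions(precision=4,suppress=True)
h=np.array([np.cos(.43),np.sin(.43),0]); z=np.array([0,0,-1.])
D=np.array([.450,-.239,0])-.004*h
best=None
for s in(1,-1):
    R=np.stack([s*h,np.cross(z,s*h),z],1); q=solver.inverse_kinematics(D+[0,0,.26],R)
    print(s,q)
    if q is not None and (best is None or abs(q[6])<best[0]): best=(abs(q[6]),R)
R=best[1]
effector.grasp(squeeze=20)
env.reach(D+[0,0,.25],R); s=env.sense(); print(s["t"],s["ee_pos"],s["wrist_force"])
w=cam("wrist"); save(w,"wrist1.png")
for r in tip_of("wrist","dish"): print(r["score"],np.array(r["at"]))
c=cam("top"); save(c,"top1.png"); print(env.sense()["t"])
E
python3 c.py
```

```text
1 [ 0.6995  0.1999 -0.3081  1.8801  0.0686  1.0718 -0.7765]
-1 [ 1.4305  0.5036 -1.2993  1.843   0.5217  1.2024  1.9641]
3.9333 [ 0.4459 -0.242   0.2499] [-0.2918 -0.7003 -0.1586]
0.8 [ 0.4439 -0.2403  0.1418]
0.76 [ 0.4546 -0.1351  0.0968]
4.0833
```

View pics/wrist1.png

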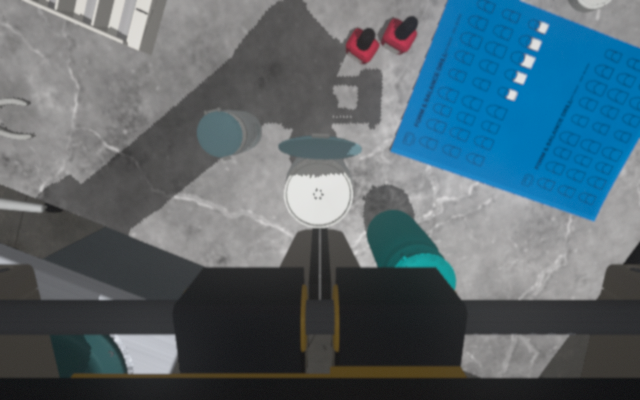

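The wrist view shows the dish at (318,193), with the flap centred just above it at (320,148), so the orientation matches the hinge. I'll correct the centre from this pixel and press in force-checked steps.

```bash
cat > d.py <<'E'
from h import *
np.set_printoptions(precision=4,suppress=True)
h=np.array([np.cos(.43),np.sin(.43),0])
c=cam("wrist"); P=cloud(c); print("dish px->",P[193,318],"clouds",P[180:206,305:331].reshape(-1,3).mean(0), "flap",P[148,320])
C=np.median(P[188:199,313:324].reshape(-1,3),0)
C=(C+[.449,-.239,.137])/2; D=np.array([C[0],C[1],0])-.004*h; print("D",D)
env.movel(D+[0,0,.155],rate=.12); env.pause(.2); f0=env.sense()["wrist_force"][2]; print(f0,env.sense()["t"])
env.movel(D+[0,0,.139],rate=.06)
zt=.139
while zt>.112:
    zt-=.0015; env.movel(D+[0,0,zt],rate=.03); s=env.sense(); f=s["wrist_force"][2]-f0
    print(round(zt,4),s["ee_pos"][2].round(4),round(f,1))
    if f>17: break
env.pause(.3); s=env.sense(); print("hold",s["ee_pos"],s["wrist_force"]); cc=cam("scene"); save(cc,"press.png")
env.movel(D+[0,0,.15],rate=.05); env.movel(D+[0,0,.26],rate=.15); print(env.sense()["t"])
E
python3 d.py
```

```text
dish px-> [ 0.4489 -0.2382  0.1379] clouds [ 0.449  -0.2377  0.1374] flap [ 0.4895 -0.2216  0.18  ]
D [ 0.4453 -0.2403  0.    ]
-0.6118009545183771 5.275
0.1375 0.1375 1.0
0.136 0.1361 1.5
0.1345 0.1346 2.4
0.133 0.1331 3.2
0.1315 0.1316 4.9
0.13 0.1302 5.7
0.1285 0.1288 6.3
0.127 0.1275 7.0
0.1255 0.1274 18.8
hold [ 0.4459 -0.241   0.1274] [-3.0984  1.3281 18.7903]
9.8167
```

The force jumped at z=0.1274, so the dish hit its stop after about 10 mm of travel, and then it was released. Next is the tab.

```bash
cat > e.py <<'E'
from h import *
np.set_printoptions(precision=4,suppress=True)
u=np.array([-np.cos(.0285),-np.sin(.0285),0]); z=np.array([0,0,-1.])
best=None
for s in(1,-1):
    y=s*u; R=np.stack([np.cross(y,z),y,z],1)
    qs=[solver.inverse_kinematics(np.array(p),R) for p in([.668,.041,.24],[.668,.041,.09],[.581,.039,.09])]
    print(s,qs)
    if all(q is not None for q in qs):
        m=abs(qs[0]-env.sense()["joint_positions"]).max()
        if best is None or m<best[0]: best=(m,R)
R=best[1]; np.save("R.npy",R)
env.reach(np.array([.668,.041,.24]),R); effector.release(); s=env.sense(); print(s["t"],s["ee_pos"])
c=cam("wrist"); save(c,"wrist2.png")
for o in("pull_tab","red_line"):
    for r in tip_of("wrist",o): print(o,round(r["score"],2),np.array(r["at"]),px(c,r["at"]).round())
P=cloud(c); hsv=cv2.cvtColor(c[0],cv2.COLOR_RGB2HSV); x,y_,z_=np.moveaxis(P,-1,0)
pk=((hsv[...,0]>160)|(hsv[...,0]<8))&(hsv[...,1]>90)&(np.hypot(x-.668,y_-.041)<.025)&(z_>.085)&(z_<.135)
q=P[pk]; print(pk.sum(),q.min(0),q.max(0)); q=q[q[:,2]>.12]
if len(q): print("top",len(q),q.min(0),q.max(0))
c=cam("top")
for o in("cleanser","red_bottle_0_mid"):
    for r in tip_of("top",o): print(o,round(r["score"],2),np.array(r["at"]))
E
python3 e.py
```

```text
1 [array([-0.8831,  0.8502,  1.3429,  1.5788, -0.8383,  1.3948, -2.5711]), array([-0.8732,  1.1028,  1.3332,  1.6937, -1.118 ,  1.3039, -2.4113]), array([-0.9832,  0.9927,  1.3376,  1.9189, -1.0685,  1.1936, -2.3449])]
-1 [array([ 0.2923,  0.5588, -0.596 ,  1.4947,  0.3265,  1.1884, -0.3267]), array([ 0.2476,  0.7067, -0.5242,  1.6134,  0.4159,  0.9347, -0.3947]), array([ 0.2736,  0.5789, -0.5225,  1.8388,  0.381 ,  0.8246, -0.4125])]
12.5417 [0.668 0.041 0.24 ]
pull_tab 0.7 [0.67   0.0421 0.1052] [322. 191.]
red_line 0.94 [0.5881 0.0115 0.0327] [253. 201.]
314 [0.6634 0.0309 0.096 ] [0.6749 0.0519 0.1264]
top 257 [0.6637 0.0309 0.1204] [0.6749 0.0515 0.1264]
cleanser 0.96 [ 0.4503 -0.1335 -0.0019]
cleanser 0.78 [ 0.4416 -0.2446  0.0019]
cleanser 0.63 [ 0.586   0.0797 -0.0048]
cleanser 0.6 [ 0.4104 -0.3676  0.0043]
red_bottle_0_mid 0.49 [ 0.5997 -0.2273  0.0377]
```

View pics/wrist2.png

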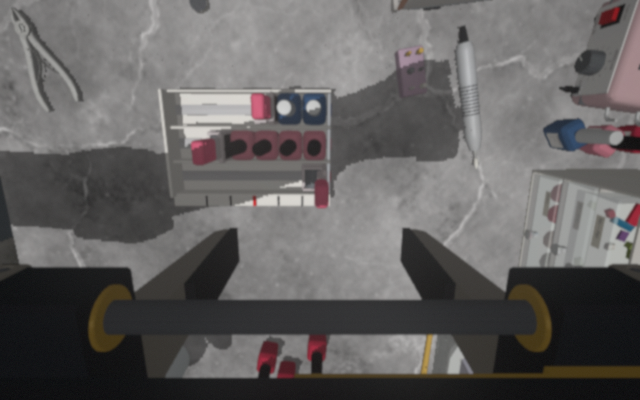

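The live tab is at (321,193) and the red line at (254,201). The tab's centre measures (0.669, 0.041), and its top at 0.125 agrees with the text. I'll descend, grip across the 12 mm thickness and pull.

```bash
cat > f.py <<'E'
from h import *
np.set_printoptions(precision=4,suppress=True)
u=np.array([-np.cos(.0285),-np.sin(.0285),0]); T=np.array([.6692,.0412,.090])
env.movel(T+[0,0,.06],rate=.2); env.movel(T,rate=.1); s=env.sense(); print(s["t"],s["ee_pos"],s["wrist_force"])
effector.grasp(squeeze=35); s=env.sense(); print(s["t"],s["gripper_width"],s["grasp_force"],s["wrist_force"])
if .008<s["gripper_width"]<.016:
    for d in(.01,.04,.087):
        env.movel(T+d*u,rate=.06); s=env.sense(); print(d,s["t"],s["ee_pos"],s["wrist_force"],s["gripper_width"])
    env.pause(.2)
for n in("top","scene","wrist"):
    c=cam(n);save(c,n+"3.png")
    for o in("red_line","pull_tab"):
        for r in tip_of(n,o): print(n,o,round(r["score"],2),np.array(r["at"]),px(c,r["at"]).round())
a=[]
for n in("top","scene","wrist"):
    im=cv2.imread("pics/"+n+"3.png"); i,j=np.int32(px(cam(n),[.6,.012,.03])); j=max(j,50); i=max(i,60)
    a.append(cv2.resize(im[j-50:j+50,i-60:i+60],(400,300),interpolation=cv2.INTER_CUBIC))
a.append(cv2.resize(cv2.imread("pics/top3.png")[100:300,150:450],(400,300)))
cv2.imwrite("pics/crop3.png",np.vstack([np.hstack(a[:2]),np.hstack(a[2:])])); print(env.sense()["t"])
E
python3 f.py
```

```text
14.1917 [0.6695 0.0414 0.0902] [-0.3994  0.7598  0.2327]
15.375 0.011770378984842332 34.9995481967926 [ 2.5632  0.8627 -0.1008]
0.01 15.6917 [0.6595 0.0409 0.09  ] [ 4.3726  0.9441 -3.5497] 0.011397108181525895
0.04 16.3417 [0.6298 0.0401 0.09  ] [ 5.3491  1.0316 -4.8852] 0.011742792356290856
0.087 17.275 [0.5836 0.0389 0.09  ] [ 7.5016  0.7121 -8.36  ] 0.011734970706745751
top red_line 0.85 [0.5837 0.0075 0.0274] [250. 200.]
top pull_tab 0.67 [0.5855 0.0399 0.1053] [230. 194.]
top pull_tab 0.64 [ 0.4433 -0.2431  0.0037] [360. 259.]
scene red_line 0.77 [0.5855 0.0113 0.031 ] [253. 228.]
scene pull_tab 0.62 [0.5845 0.037  0.104 ] [237. 207.]
wrist pull_tab 0.81 [0.5827 0.0377 0.1038] [317. 257.]
18.075
```

View pics/crop3.png

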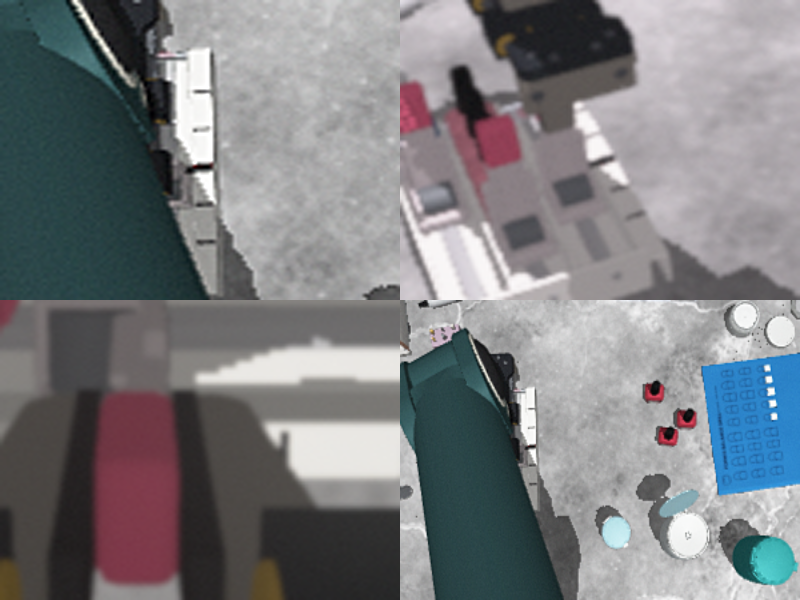

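The top crop shows the black pointer at about (195,168), where the third (red) line was, between its neighbours at rows 129 and 205. Bottles and dispenser look untouched. I'll compare the before and after pictures at pixel level.

Run:
```python
from h import *
np.set_printoptions(precision=4,suppress=True,linewidth=200)
c=cam("top"); a=cv2.imread("pics/top0.png"); b=cv2.imread("pics/top3.png")
print(px(c,[.589,.0115,.03]), 1000*.029/np.linalg.norm(px(c,[.589,.0115,.03])-px(c,[.618,.0115,.03])))
for i in(a,b):
    g=i.astype(int)
    print("rows154..224 gray cols246-252\n",[(r,int(g[r,246:253].mean()),int((g[r,246:253,2]-g[r,246:253,1]).max())) for r in list(range(155,164))+list(range(192,208))])
cr=[cv2.resize(i[150:245,225:265],None,fx=9,fy=6,interpolation=cv2.INTER_NEAREST) for i in(a,b)]
cv2.imwrite("pics/crop4.png",np.hstack(cr))
s=env.sense(); print(s["t"],s["wrist_force"],s["gripper_width"],s["ee_pos"])
```

```text
[248.572  197.1854] 2.323420908995118
rows154..224 gray cols246-252
 [(155, 150, 2), (156, 151, 2), (157, 160, 2), (158, 192, 3), (159, 167, 2), (160, 48, 2), (161, 62, 3), (162, 127, 0), (163, 210, 2), (192, 215, 2), (193, 214, 2), (194, 216, 0), (195, 219, -3), (196, 177, 83), (197, 84, 193), (198, 170, 73), (199, 225, -4), (200, 218, -1), (201, 216, 1), (202, 217, 1), (203, 219, 1), (204, 220, 1), (205, 224, 1), (206, 225, 2), (207, 227, 0)]
rows154..224 gray cols246-252
 [(155, 171, 2), (156, 174, 1), (157, 182, 1), (158, 215, 1), (159, 224, 0), (160, 212, 1), (161, 214, 1), (162, 211, 2), (163, 211, 1), (192, 228, 4), (193, 226, 2), (194, 229, 0), (195, 232, 1), (196, 149, 30), (197, 32, 62), (198, 74, 0), (199, 172, 2), (200, 226, 0), (201, 207, 1), (202, 209, 1), (203, 195, 2), (204, 197, 3), (205, 185, 3), (206, 187, 2), (207, 173, 1)]
18.125 [ 7.0127  0.7149 -6.3243] 0.011900694289265852 [0.5837 0.0389 0.09  ]
```

View pics/crop4.png

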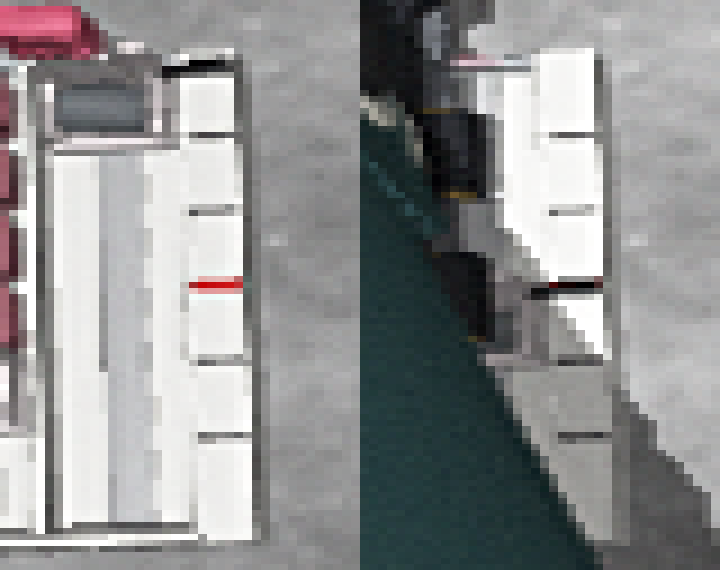

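The left half shows the red line at row 197.0 before the pull. The right half shows the pointer at row about 197.4 now, so it is within 1 mm of the line's centre. The grip is steady, the flap is open and the bottles are standing where they were.

```bash
python3 -c "
from h import *
print(workorder.finish_job())"
```

```text
the job is handed in; nothing more can be done
None
```

I pressed the cleanser dish to its stop and released it with the flap still open. The arm is now holding the empty lane's pusher with its pointer within about 1 mm of the red line, the bottles and dispenser look unmoved in the pictures, and the job is handed in at about 18 s.

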